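# Unlock a stream selector and hold it at the third click

### The job

The stream selector is locked by a hinged hasp: lift the hasp out of its catch and swing it right over until it lies back on the far side of its hinge. Then turn the selector knob clockwise (seen from above), counting its click stops, to the third click and not past it, and keep hold of the knob there: the program finishes with the gripper still holding the knob. Leave the jar, the vial and the small square box beside it alone.

Things in the scene. Friction and masses are not known exactly. Their poses are not given: they have to be found in the camera images.
- selector_block: Fixed oblong grey block, 170 x 90 x 45 mm high, brass hose stubs on its back. Origin on the bench under the knob's axis; x points from the hasp's hinge to the knob and on to the stubs, z up. It spans x -125 to +45, y -45 to +45 mm. Just outside the knob's skirt it has 1, 2, 3 and 4 short black strokes at the click stops; a white line on the knob's end nearest the hasp points at them.
- selector (a joint): Knob's turn, rad, growing clockwise seen from above; range -0.12 to 1.72. Starts parked within 0.09 of 0, turns freely to about 0.12, then click stops at 0.50, 0.86, 1.22, 1.58 (first to fourth) with humps of about 0.1 N m half-way between, the first hump at 0.32. In a stop the knob is drawn to the centre and stays. With the hasp down it is blocked at about 0.17.
- selector_grip (a point): On the knob's axis, 80 mm above the bench, turning with the knob: where to hold its black grip bar, 38 mm long (this x), 14 thick (y), 53 to 91 mm above the bench; at knob value 0 its x is the block's x. Below it the skirt, 74 mm across, top at 53 mm; on it two steel lugs (the hasp's catch), 31 mm from the axis at the bar's -x end, 21 mm apart, tops at 67 mm.
- hasp (a joint): Hasp angle in rad: 0 = down, lying level between the two lugs on the knob's skirt and blocking the knob; pi/2 = standing upright; 2.95 = laid right back, its end stop. It turns easily and its weight carries it on back once it is well past upright, 1.8 or so.
- hasp_hinge (a point): Middle of the hasp's hinge, 105 mm from the knob's axis along the block's -x, 58.5 mm above the bench; the hinge axis lies along the block's y, between two cheeks 16 mm long (x) whose outer faces are 33 mm apart and whose tops are 63 mm above the bench.
- hasp_tab (a point): Centre of the hasp's thumb tab, turning with the hasp: a steel block 16 mm long, 14 mm wide (along the hinge axis), 20 mm high standing on the strap. With the hasp down it is 44 mm from the hinge towards the knob and 12.5 mm above the hinge axis (71 mm above the bench). The strap is 12 mm wide, 5 mm thick and reaches 78 mm from the hinge.
- sample_jar_mid (a point): Bystander: centre of a squat white screw-top jar, 56 mm across, 62 mm high, loose.
- vial_mid (a point): Bystander: centre of a small brown vial with a red cap, 27 mm across, 45 mm high, loose.
- glass_box_mid (a point): Bystander: centre of a small flat square box with a clear lid, 35 x 35 x 17 mm, loose.

How it is judged:
By the outcome, as a careful person would: the job done as asked, in the order asked, and still so for the second after the job is handed in, while the arm keeps its last pose, push and grip.
It also fails if it takes over 48 s, if anything falls off the work surface, if the arm or the gripper's body presses on something with over 40 N, if the wrist force passes 120 N, or if a joint passes its speed limit or range.

### The arm

A 6-joint arm with a two-finger parallel gripper is mounted at the origin on a cart in front of the work surface, level with it; the furniture and walls round the work are solid. World frame = base frame: x ahead of the robot, y to its left, z up, the work surface at z = 0. Lengths are in m, angles in degrees, forces in N, time in s.
With the tool pointing down it reaches from about 0.325 to 0.775 m from the base axis. Payload 5.5 kg.
Tool frame: the origin (TCP) lies at the centre of the arm's flange, where the gripper is bolted on; the fingertips stand 182 mm ahead of it and the grasp point (between the pads) lies 163 mm ahead of it; z points along the fingers, y is the direction in which the jaws open and shut (so a half turn about z gives the same grasp; the last joint's range is limited). The gripper opens to 88 mm and grips with 3 to 60 N. Pads are 20 mm wide; open, the fingers measure 115 mm over their backs; the gripper's body (75 mm by 178 mm) begins 61 mm behind the grasp point.
Start: joints at [59.834, 5.22, 70.514, -0, 104.267, -3.249], TCP at [0.272, 0.535, 0.405] pointing down, gripper open.
Joint ranges: [-164.24, 164.24], [-49.07, 125.15], [9.68, 141.18], [-86.29, 266.29], [3.28, 154.24], [-151.56, 151.56]. Speed limits (degrees/s): [147.25, 147.25, 172.46, 180, 180, 180].

### API

Orientations are given as [roll, pitch, yaw] about the fixed x, y, z axes, in that order (R = Rz(yaw) Ry(pitch) Rx(roll)).
In Python, from station import r gives the robot as it stands. The module is installed in compiled form; this text tells all that it offers. Calls block until the motion is done:
- r.reach(position, orientation): joint-space move of the TCP to a pose.
- r.servo_line(position, rotation=None, speed=0.15): straight line of the TCP; rotation=None keeps the orientation; speed is the mean speed in m/s.
- r.move_joints(angles): joint-space move.
- r.let_go() and r.grab(squeeze=None): open the fingers fully, or close them until they stop; squeeze is the grip in N (None keeps the last).
- r.wait(seconds).
- r.inverse_kinematics(position, orientation): joint angles nearest the present ones, or None.
- r.sense(): the state.
- r.snapshot(name): name is "side" or "top" or "wrist"; returns a dict with "frame" (384x512x3 uint8, red, green, blue), "fx", "fy", "cx", "cy" (pixels), "R" (3x3) and "t" (3): a world point X has camera coordinates R X + t. Camera axes: x right, y down, z forward; pixel columns grow to the right and rows downward; lengths in m; the calibration is good to about 2 mm. The wrist camera is an equidistant fisheye: a pixel r from the principal point sees the ray r / f radians off the axis. A picture is of the moment at which its call begins. There is no depth.
A pose or a line that the arm cannot do raises r.IKError and nothing moves.
- r.hand_in(): hands the job in, once; it reports no verdict.
The state is a dict: "clock": time; "joints": joint angles; "joint_vel": joint speeds; "joint_torque": joint torques, N m; "tcp_pos": TCP position; "orientation": TCP orientation; "contact_force": force on the tool from outside, world axes, zero at the start; "torque": the same for the moment, N m; "opening": finger opening in m.
Only numpy, scipy, OpenCV 4.12 (cv2) and the standard library are available. Lean on these libraries where they do the work, as an engineer would, in place of code of your own. Each camera call takes 0.05 s, during which the arm holds its last target. There are 200 camera calls.

## Working session

There is one attempt and no reset: what is moved stays moved. The work goes in short steps, each a Python script; the robot and the scene stay as the last script left them, time stands still between calls to the robot, and variables do not carry over. Pictures are saved under pics/ and viewed, about 8 in all and at most 12, crops included, and the job is handed in when it is done.

```bash
mkdir -p pics; python3 - <<'E'
from station import r
import cv2,numpy as np
ims=[]
for n in("top","side"):
    s=r.snapshot(n); cv2.imwrite(f"pics/{n}0.png",s["frame"][:,:,::-1]); ims.append(s)
    print(n,s["fx"],s["fy"],s["cx"],s["cy"],np.round(s["R"],3).tolist(),np.round(s["t"],3))
    np.savez(f"{n}0.npz",**s)
print(r.sense())
E
```

```text
top 387.20770966964994 387.20770966964994 252.97861434654604 189.84939388654058 [[0.016, -1.0, 0.02], [-0.992, -0.018, -0.126], [0.126, -0.018, -0.992]] [0.2   0.551 0.95 ]
side 487.97935860775885 487.97935860775885 261.8389233248676 200.00418308982984 [[0.912, -0.408, -0.028], [-0.172, -0.319, -0.932], [0.371, 0.855, -0.361]] [-0.406  0.251  0.553]
{'clock': 0.1, 'joints': array([ 5.98316641e+01,  5.25960698e+00,  7.05718129e+01, -1.15522753e-03,
        1.04266595e+02, -3.24736176e+00]), 'joint_vel': array([ 0.04140757, -0.05613494, -0.12346718, -0.13456673,  0.06350202,
       -0.02726846]), 'joint_torque': array([ 2.73574384e-03, -4.47857916e+01, -4.07570314e+01,  7.01099681e-02,
        2.83412595e-02, -9.54108464e-05]), 'tcp_pos': array([0.27168033, 0.53503698, 0.40364241]), 'orientation': array([-1.79902079e+02, -4.43393471e-03,  1.53078738e+02]), 'contact_force': array([ 0.3398171 , -0.09539174, -0.20249245]), 'torque': array([ 0.0111631 , -0.03528452,  0.06762458]), 'opening': 0.08811767772811453}
```

View pics/top0.png

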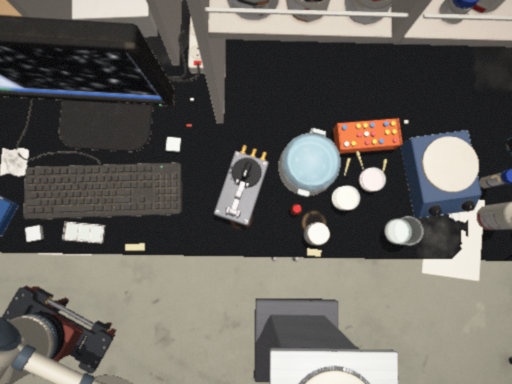

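View pics/side0.png

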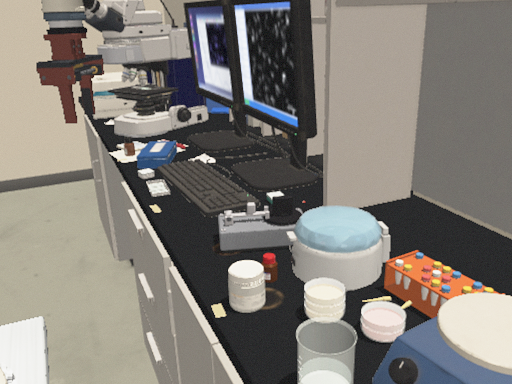

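The top view shows the block centred at about (241,187), the knob at (246,170) and the hinge near (236,212). The vial is at (296,209), the jar at (316,232), and a white square at (173,144). I'll zoom in and fit the block.

```bash
cat > h.py <<'E'
import numpy as np,cv2
def ray(s,u,v):
    R=s["R"];C=-R.T@s["t"]
    d=R.T@np.array([(u-s["cx"])/s["fx"],(v-s["cy"])/s["fy"],1]);return C,d
def onz(s,u,v,z):
    C,d=ray(s,u,v);return C+d*(z-C[2])/d[2]
def proj(s,X):
    c=s["R"]@np.asarray(X)+s["t"];return np.array([s["fx"]*c[0]/c[2]+s["cx"],s["fy"]*c[1]/c[2]+s["cy"]])
E
python3 - <<'E'
from h import *
s=dict(np.load("top0.npz"));f=s["frame"]
c=f[130:255,130:330];a=cv2.resize(c,None,fx=4,fy=4,interpolation=cv2.INTER_CUBIC)
s2=dict(np.load("side0.npz"));b=cv2.resize(s2["frame"][180:320,200:400],(800,560))
cv2.imwrite("pics/topc.png",a[:,:,::-1]);cv2.imwrite("pics/sidec.png",b[:,:,::-1])
for p in((241,187),(246,170),(236,212)):print(onz(s,*p,.05))
# grey block mask on top
m=((f.min(2)>70)).astype(np.uint8);m[:130]=0;m[255:]=0;m[:,:205]=0;m[:,275:]=0
n,l,st,ce=cv2.connectedComponentsWithStats(m)
i=1+np.argmax(st[1:,4]);cs,_=cv2.findContours((l==i).astype(np.uint8),0,2)
print(st[i],cv2.minAreaRect(max(cs,key=len)))
for p in cv2.boxPoints(cv2.minAreaRect(max(cs,key=len))):print(p,onz(s,*p,.045).round(4))
E
```

```text
[0.55205913 0.23980591 0.05      ]
[0.59530162 0.22813168 0.05      ]
[0.48947941 0.25091668 0.05      ]
[ 214  145   55   80 2049] ((241.99998474121094, 184.0), (36.68241500854492, 75.26219177246094), 18.434947967529297)
[212.7 213.9] [0.4841 0.3087 0.045 ]
[236.49998 142.5    ] [0.6667 0.2536 0.045 ]
[271.3 154.1] [0.6384 0.1647 0.045 ]
[247.49998 225.5    ] [0.4569 0.2219 0.045 ]
```

View pics/topc.png

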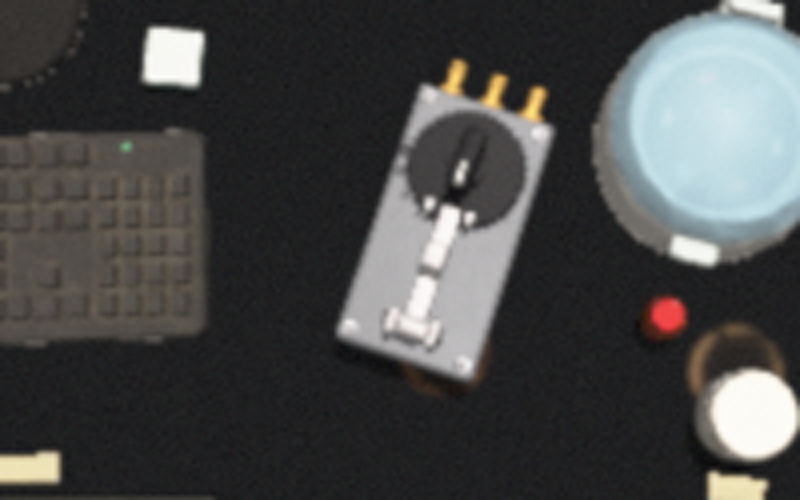

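```bash
python3 - <<'E'
from h import *
s=dict(np.load("top0.npz"))
P=lambda u,v,z:onz(s,(u+.5)/4-.5+130,(v+.5)/4-.5+130,z)
c=[P(u,v,.045) for u,v in((421,84),(554,127),(470,382),(340,335))]
for i in range(4):print("side",np.linalg.norm(c[i]-c[(i+1)%4]))
d=(c[0]+c[1]-c[2]-c[3]);yaw=np.degrees(np.arctan2(d[1],d[0]));cen=sum(c)/4
ex=d/np.linalg.norm(d);print("yaw",yaw,"cen",cen,"knob axis",cen+.04*ex)
print("skirt",P(466,169,.053),"hinge",P(411,325,.0625),"tab",P(436,250,.081))
print("hinge pred",cen-.065*ex,"tab pred",cen-.021*ex)
from station import r
kx=cen-.0*ex
y=yaw+180
print(r.inverse_kinematics([cen[0],cen[1],.36],[180,0,y]),r.inverse_kinematics([cen[0],cen[1],.36],[180,0,yaw]))
r.reach([*(cen-.02*ex)[:2],.36],[180,0,y])
w=r.snapshot("wrist");np.savez("w1.npz",**w);print(w["fx"],w["cx"],w["cy"],-w["R"].T@w["t"])
cv2.imwrite("pics/w1.png",cv2.resize(w["frame"],(768,576))[:,:,::-1])
print(r.sense()["clock"],r.sense()["tcp_pos"],r.sense()["joints"])
E
```

```text
side 0.0885979794026815
side 0.16929126977019968
side 0.08573751982632354
side 0.16667543829916934
yaw -16.776055674528507 cen [0.55205157 0.2391447  0.045     ] knob axis [0.59034918 0.22759944 0.045     ]
skirt [0.59001698 0.22773034 0.053     ] hinge [0.49121042 0.2595082  0.0625    ] tab [0.53533864 0.2448731  0.081     ]
hinge pred [0.48981796 0.25790576 0.045     ] tab pred [0.53194533 0.24520597 0.045     ]
[ 20.18218381   5.20764561  75.04228699   0.          99.75006741
 -53.04176051] [ 2.01821838e+01  5.20764561e+00  7.50422870e+01 -2.54444375e-14
  9.97500674e+01  1.26958239e+02]
297.3186396354542 257.5008892158446 190.22234582984947 [0.46090966 0.2663193  0.34016603]
1.6083 [0.53246581 0.24592435 0.36023264] [ 2.14614779e+01  2.86519430e+00  7.74696020e+01  1.96700545e-02
  9.96451955e+01 -5.18391854e+01]
```

View pics/w1.png

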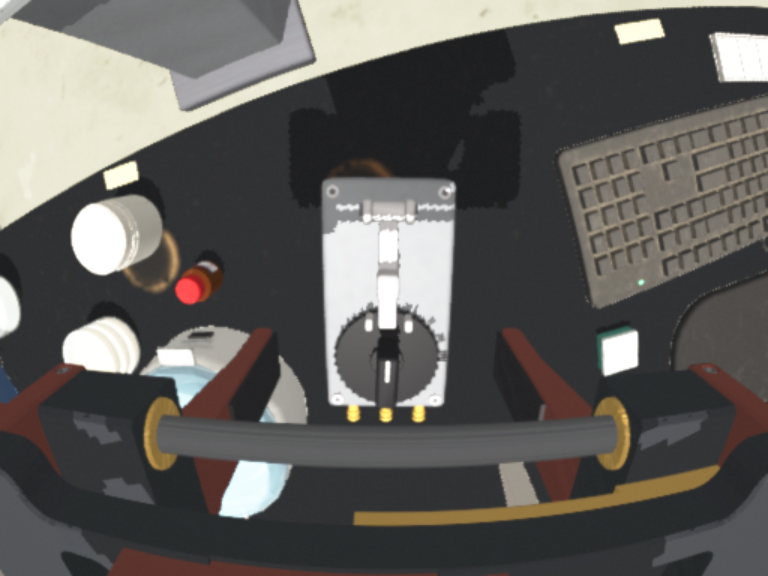

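The wrist view confirms the hasp lies down between the lugs, with the hinge at (390,211) and the skirt centre at (388,357). The white box is at (619,350). The blue-lidded tub sits close to the knob, so I'll check its height along with the wrist ray-casts.

```bash
cat >> h.py <<'E'
def fray(s,u,v):
    R=s["R"];C=-R.T@s["t"];a=np.array([u-s["cx"],v-s["cy"]]);n=np.hypot(*a);th=n/s["fx"]
    d=R.T@np.array([*(a/n*np.sin(th)),np.cos(th)]);return C,d
def fonz(s,u,v,z):
    C,d=fray(s,u,v);return C+d*(z-C[2])/d[2]
E
python3 - <<'E'
from h import *
w=dict(np.load("w1.npz"));t=dict(np.load("top0.npz"));s=dict(np.load("side0.npz"))
W=lambda u,v,z:fonz(w,(u+.5)/1.5-.5,(v+.5)/1.5-.5,z)
c=[W(u,v,.045) for u,v in((322,180),(328,405),(443,405),(455,180))]
for i in range(4):print("side",np.linalg.norm(c[i]-c[(i+1)%4]).round(4))
d=c[1]+c[2]-c[0]-c[3];ex=d/np.linalg.norm(d);cen=sum(c)/4
print("yaw",np.degrees(np.arctan2(d[1],d[0])),"cen",cen,"knob",cen+.04*ex,"hinge",cen-.065*ex)
print("skirt",W(388,357,.053),"cheeks",W(390,211,.063))
# tub: rays from top apex & side apex
P=lambda u,v,z:onz(t,(u+.5)/4-.5+130,(v+.5)/4-.5+130,z)
for z in(0,.1,.14):print(z,"tub left",P(597,140,z),"cen",P(723,137,z))
for z in (.08,.1,.12,.14,.16): 
    p=P(723,137,z);print(z,proj(s,p))
cv2.imwrite("pics/sc.png",cv2.resize(s["frame"][180:300,200:400],(800,480),interpolation=2)[:,:,::-1])
E
```

```text
side 0.1682
side 0.0885
side 0.1682
side 0.0879
yaw -17.509743643792344 cen [0.55258699 0.23881732 0.045     ] knob [0.59073362 0.2267826  0.045     ] hinge [0.49059871 0.25837374 0.045     ]
skirt [0.58994356 0.22837048 0.053     ] cheeks [0.49098219 0.2593955  0.063     ]
0 tub left [0.62043065 0.14140393 0.        ] cen [0.62412721 0.05772186 0.        ]
0.1 tub left [0.60087825 0.14994674 0.1       ] cen [0.60420779 0.07457323 0.1       ]
0.14 tub left [0.59305729 0.15336387 0.14      ] cen [0.59624002 0.08131378 0.14      ]
0.08 [332.69239871 229.96266907]
0.1 [329.82453163 218.64208074]
0.12 [326.91486748 207.15650306]
0.14 [323.96248579 195.50230263]
0.16 [320.96643889 183.67573861]
```

View pics/sc.png

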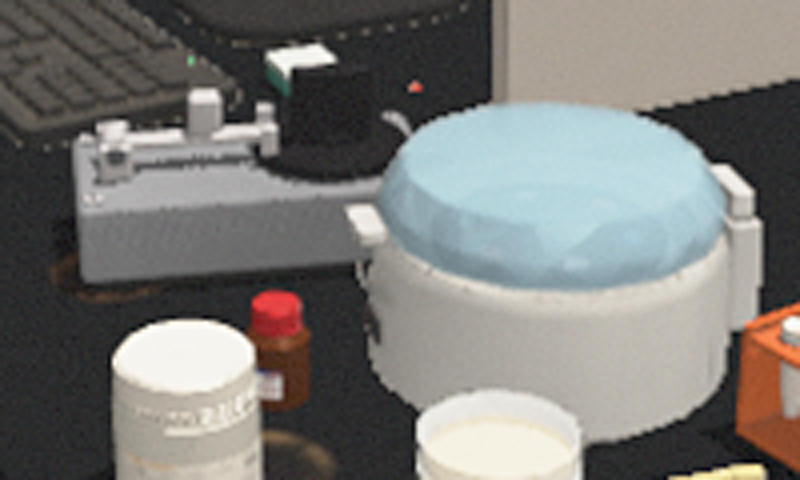

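The tub tops out near 0.105 m and the gripper body stays above 0.135 m, so it clears. Two views agree to within 1–2 mm: knob (0.590,0.228), yaw -17.3°. I'll grip the tab lightly and carry it round its arc.

```bash
cat >> h.py <<'E'
YAW=-17.3;EX=np.array([np.cos(np.radians(YAW)),np.sin(np.radians(YAW)),0])
K=np.array([.5903,.2277,0]);H=K-.105*EX+[0,0,.0585];TL=np.array([0,0,.163])
E
python3 - <<'E'
from h import *
from station import r
def tab(th):
    a=np.radians(th);return H+EX*(.044*np.cos(a)-.0125*np.sin(a))+np.array([0,0,1])*(.044*np.sin(a)+.0125*np.cos(a))
p0=tab(0)+TL+[0,0,.002]
O=[180,0,YAW+180]
r.reach(p0+[0,0,.05],O); r.servo_line(p0,speed=.08)
f0=r.sense()["contact_force"];r.grab(8);s=r.sense();print(s["opening"],s["contact_force"].round(1),s["clock"])
ok=.010<s["opening"]<.018
if ok:
    for th in range(12,133,12):
        r.servo_line(tab(th)+TL+[0,0,.002*np.cos(np.radians(th))],speed=.06)
        s=r.sense();print(th,s["opening"].round(4),s["contact_force"].round(1),round(s["clock"],2))
        if np.linalg.norm(s["contact_force"])>25: print("STOP");break
w=r.snapshot("side");cv2.imwrite("pics/s2.png",cv2.resize(w["frame"][120:300,180:400],(800,654))[:590,:,::-1])
E
```

```text
0.013593165747974425 [ 1.2  4.3 -0.9] 3.9083Traceback (most recent call last):
  File "<stdin>", line 13, in <module>
AttributeError: 'float' object has no attribute 'round'
```

```bash
python3 - <<'E'
from h import *
from station import r
def tab(th):
    a=np.radians(th);return H+EX*(.044*np.cos(a)-.0125*np.sin(a))+np.array([0,0,1])*(.044*np.sin(a)+.0125*np.cos(a))
for th in range(24,133,12):
    r.servo_line(tab(th)+TL+[0,0,.002*np.cos(np.radians(th))],speed=.06)
    s=r.sense();print(th,round(float(s["opening"]),4),s["contact_force"].round(1),round(s["clock"],2))
    if np.linalg.norm(s["contact_force"])>25: print("STOP");break
w=r.snapshot("side");cv2.imwrite("pics/s2.png",cv2.resize(w["frame"][120:300,180:400],(800,654))[:590,:,::-1])
E
```

```text
24 0.0141 [0.5 5.6 1. ] 4.53
36 0.014 [0.9 5.5 1. ] 4.83
48 0.0137 [1.7 5.7 1.3] 5.14
60 0.0138 [1.2 4.2 2.4] 5.45
72 0.014 [1.1 4.1 3.9] 5.76
84 0.0138 [1.4 5.6 6. ] 6.07
96 0.0141 [0.7 5.4 5.4] 6.38
108 0.014 [-1.5  5.5  5.1] 6.69
120 0.014 [-0.4  6.6  2.5] 7.01
132 0.0141 [-0.9  7.1  1.1] 7.33
```

View pics/s2.png

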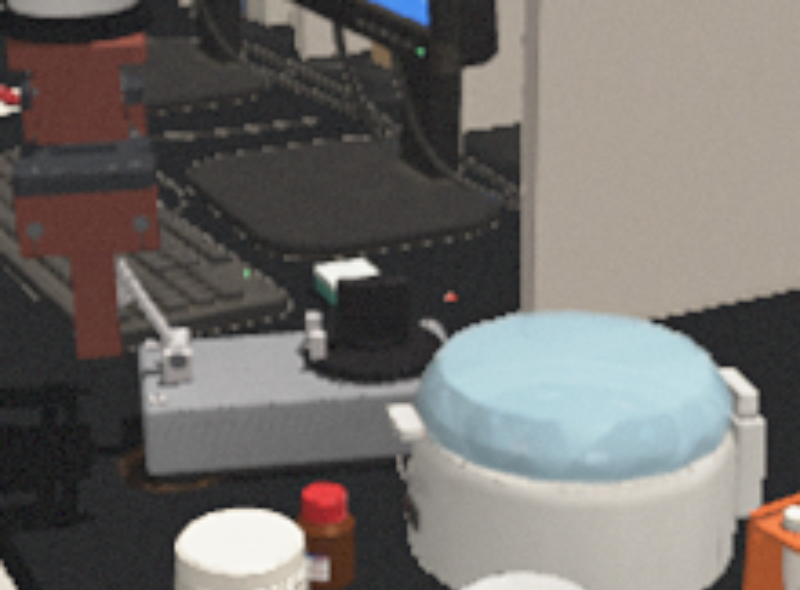

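The hasp is past upright, tilted back at (145,300), and still held in the jaws. I'll carry it down, release it and move over the knob.

```bash
python3 - <<'E'
from h import *
from station import r
def tab(th):
    a=np.radians(th);return H+EX*(.044*np.cos(a)-.0125*np.sin(a))+np.array([0,0,1])*(.044*np.sin(a)+.0125*np.cos(a))
for th in (144,156,164):
    r.servo_line(tab(th)+TL+[0,0,.002*np.cos(np.radians(th))],speed=.06)
    s=r.sense();print(th,s["contact_force"].round(1),round(s["clock"],2))
    if np.linalg.norm(s["contact_force"])>25: print("STOP");break
r.let_go()
p=np.array(r.sense()["tcp_pos"]);p[2]=.36
r.servo_line(p,speed=.15)
O=[180,0,YAW+180]
r.reach(K+TL+[0,0,.16],O)
w=r.snapshot("wrist");np.savez("w3.npz",**w);s=r.snapshot("side")
cv2.imwrite("pics/c3.png",np.hstack([cv2.resize(w["frame"][60:310,130:400],(432,400)),cv2.resize(s["frame"][180:300,200:300],(333,400))])[:,:,::-1])
print(r.sense()["clock"],r.sense()["contact_force"])
E
```

```text
144 [-0.   8.4 -1.2] 7.69
156 [ 1.6  8.  -1.2] 8.01
164 [ 2.   8.5 -1.5] 8.27
11.3167 [ 0.14261645 -0.22169323  0.07477004]
```

View pics/c3.png

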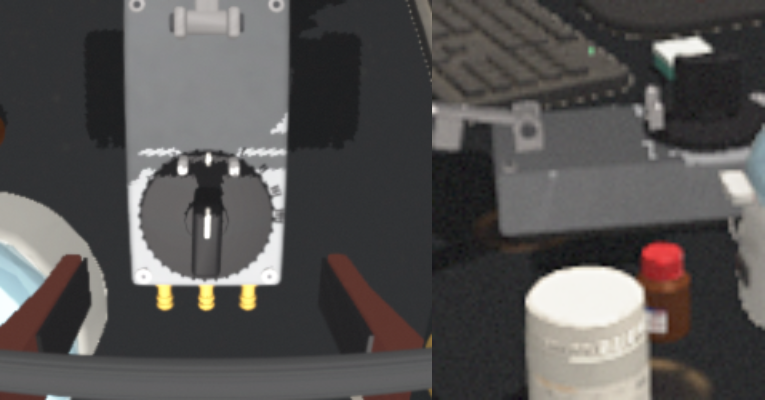

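The hasp is lying back, level, past the hinge in the side crop at (470,115). The knob's white line still points at the hasp. Next I'll refine the axis, grip, and turn in small steps while watching the torque.

```bash
python3 - <<'E'
from h import *
from station import r
w=dict(np.load("w3.npz"));q=fonz(w,130+207.5*270/432-.5,60+216*250/400-.5,.053);d=q-K
EY=np.array([-EX[1],EX[0],0]);print("skirt",q,"along",d@EX,"lat",d@EY)
lat=float(np.clip(d@EY,-.002,.002))
C=K+EY*lat/2+TL+[0,0,.08]
r.servo_line(C+[0,0,.02],speed=.12);r.servo_line(C,speed=.06)
print(r.sense()["contact_force"].round(1));r.grab(20);s=r.sense()
print(s["opening"],s["contact_force"].round(1),s["torque"].round(3),s["clock"])
if .011<s["opening"]<.018:
    j=np.array(s["joints"]);q0=j[5]
    for a in range(4,70,4):
        t=j.copy();t[5]=q0+a;r.move_joints(t);r.wait(.05);s=r.sense()
        print(a,round(np.radians(a),2),s["orientation"][2].round(1),s["contact_force"].round(1),s["torque"].round(3),round(float(s["opening"]),4),round(s["clock"],2))
        if np.linalg.norm(s["contact_force"])>25: print("STOP");break
s=r.snapshot("top");w=r.snapshot("wrist");np.savez("w4.npz",**w)
cv2.imwrite("pics/c4.png",np.hstack([cv2.resize(w["frame"][60:310,130:400],(432,400)),cv2.resize(s["frame"][140:240,200:284],(336,400))])[:,:,::-1])
E
```

```text
skirt [0.58978934 0.22802919 0.053     ] along -0.0005854527673213866 lat 0.00016243572410010518
[0.4 0.2 0.8]
0.014113994351980567 [-0.   3.1 -0.4] [ 0.576 -0.051 -0.02 ] 13.575
4 0.07 158.8 [ 1.   1.2 -0.6] [ 0.292 -0.07  -0.007] 0.0138 13.88
8 0.14 154.9 [ 0.5  2.3 -0.2] [ 0.491 -0.151 -0.012] 0.0139 14.18
12 0.21 150.9 [ 1.5  3.2 -1.3] [ 0.647 -0.202  0.116] 0.0139 14.47
16 0.28 146.9 [ 0.9  4.2 -1.5] [ 0.689 -0.343  0.057] 0.0136 14.78
20 0.35 142.8 [ 1.6  4.5 -2. ] [ 0.764 -0.32  -0.058] 0.0138 15.07
24 0.42 138.8 [ 2.2  5.6 -1.8] [ 0.823 -0.397 -0.037] 0.0141 15.38
28 0.49 134.8 [ 3.2  4.9 -2.6] [ 0.822 -0.43  -0.097] 0.0137 15.68
32 0.56 130.9 [ 2.9  5.3 -2.1] [ 0.969 -0.484  0.135] 0.0142 15.97
36 0.63 126.9 [ 3.2  5.3 -2.2] [ 0.919 -0.505  0.052] 0.0143 16.27
40 0.7 122.9 [ 3.2  6.1 -2.5] [ 0.853 -0.526  0.016] 0.0139 16.57
44 0.77 118.9 [ 3.3  4.4 -2.4] [ 0.921 -0.492 -0.036] 0.014 16.88
48 0.84 114.8 [ 3.8  6.6 -2.9] [ 0.947 -0.6   -0.143] 0.0141 17.18
52 0.91 110.9 [ 3.5  5.5 -3.1] [ 0.973 -0.684  0.059] 0.0141 17.48
56 0.98 106.9 [ 4.   6.5 -3.5] [ 0.994 -0.676  0.072] 0.0137 17.77
60 1.05 102.9 [ 5.2  6.9 -3.4] [ 0.912 -0.752  0.05 ] 0.0143 18.07
64 1.12 98.8 [ 5.4  6.6 -3.6] [ 0.99  -0.721 -0.033] 0.0142 18.38
68 1.19 94.8 [ 5.4  7.3 -3.5] [ 1.012 -0.798 -0.028] 0.0141 18.68
```

View pics/c4.png

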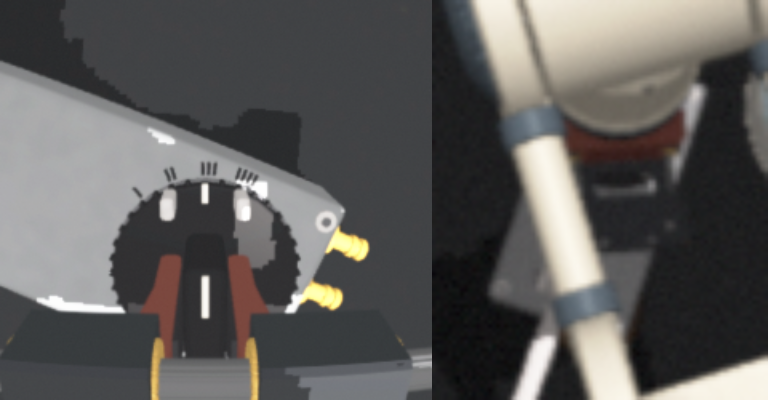

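The white line at (205,190) points at the triple stroke at (208,168). The torque shows three humps crossed. I'll turn the last 2° to centre it, check, and hand in.

```bash
python3 - <<'E'
from h import *
from station import r
j=np.array(r.sense()["joints"]);j[5]+=2;r.move_joints(j);r.wait(.6);s=r.sense()
print(s["orientation"],s["contact_force"].round(1),s["torque"].round(3),s["opening"],s["clock"])
w=r.snapshot("wrist");t=r.snapshot("side")
cv2.imwrite("pics/c5.png",np.hstack([cv2.resize(w["frame"][130:230,190:310],(480,400)),cv2.resize(t["frame"][180:300,200:296],(320,400))])[:,:,::-1])
E
```

```text
[ 1.79847210e+02 -1.41719268e-01  9.28889618e+01] [ 2.3  4.3 -1.1] [ 0.665 -0.361 -0.029] 0.01374855696095382 19.625
```

View pics/c5.png

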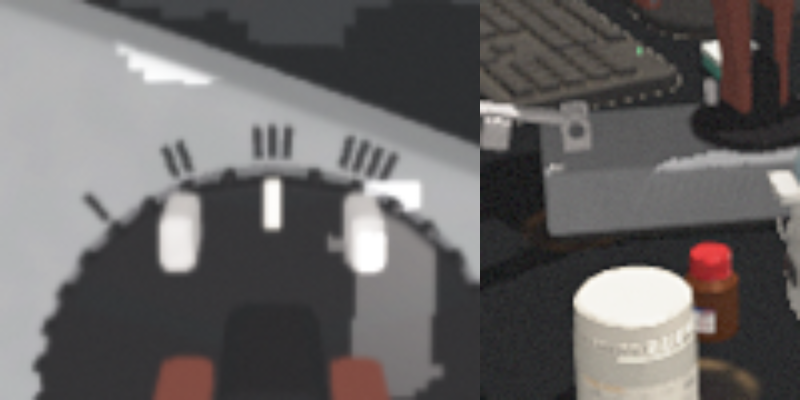

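The white line at (272,203) is centred under the triple stroke at (272,143). The hasp is laid back, and the vial and jar look undisturbed.

```bash
python3 -c "
from station import r
r.hand_in()"
```

```text
the job is handed in; nothing more can be done
```

The job is handed in at about 20 s on the clock, with the hasp laid back and the gripper still holding the knob at the third click.

- **Hasp:** I gripped its tab lightly, carried it over its hinge to about 164°, and released it. In the last side view it lies level on the far side of the hinge.
- **Knob:** I gripped the bar at 20 N and turned it about 70° clockwise (1.22 rad). The twisting force showed three humps crossed. The last wrist picture has the white line centred on the three-stroke mark, with the bar still held at a 13.7 mm opening.
- **Forces:** wrist readings taken between moves stayed around 10 N or below.
- **Bystanders:** the jar and vial look unmoved in the last picture. The square box is mostly hidden behind the gripper there, but the arm went nowhere near it.

One script stopped on a printing error just after the first small lift of the hasp. I carried on from that point, and it had no effect on the result. No checks failed or disagreed.

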